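# Hold the front rail on the tin rack for screwing

## Task

The front rail of the tin rack has come off: take it out of the panel stand and stand it upright on the lip of the rack's base, its ends flush with the outsides of the rack, and press it squarely against the front edges of both end panels with a steady push of about 12 N so that I can drive the screws. Hold that push still for three seconds and finish while still holding the rail pressed there - do not let go - never shoving harder than 30 N. Leave the tins in the rack and the blue spare divider where they are.

Things in the scene. Friction and masses are not known exactly. Their poses are not given: they have to be found in the camera images.
- rail: Loose front rail: straight pale wooden board 15 mm thick (x), 288 long (y), 56 high (z), 0.11 to 0.2 kg, two small dark pilot holes near each end. Origin: centre of its underside. At the start it stands on edge in an outer slot of the grey panel stand. The same after a half turn about z.
- seat (a point): Where the rail belongs on the rack: midpoint of the line where the lip's top (front 17 mm of the base board, 24 mm above the bench) meets the plane of the end panels' front edges. x points into the rack (the way to press), y left along the rail, z up. In place, the rail's origin lies at x = -7.5 mm, y = 0, z = 0 from here, its y parallel to this y.
- rack: Wooden tin rack in a cradle on a plywood board 12 mm thick, fixed. Origin: on the bench, 100 mm behind the seat; axes as seat. Rack 288 mm wide; three 82 mm lanes; 9 mm dividers, 50 high, start 10 mm behind the seat plane at y = +-45.5 mm. A fixed tin (73 across, 58 high) ends each lane; the middle lane is free for 135 mm behind the seat: a finger fits behind the rail's middle.
- frame: The rack's back panel with both end panels: wood, fixed. Origin and axes as the rack. The rail is pressed against the front edges of the end panels only. They are hard, without spring: the force rises fast once they touch, so creep up to it. Let the rail rest only lightly on the lip: pushed down hard, its friction there takes up part of the push.
- left_end: The rack's left end panel, 12 mm thick, 70 mm high above the base, outer face 144 mm to the left (+y) of the rack's middle; its front edge stands in the seat plane. Origin and axes as for the rack.
- right_end: The rack's right end panel, the same at 144 mm to the right (-y). Origin and axes as for the rack.
- stand: Grey panel stand, fixed: plate 260 mm (x) by 150 (y), 8 thick, on which the boards stand; at x = +-80 mm a comb 22 mm deep rises to 38 mm above the bench, with three slots 18 mm wide along x at y = -45, 0, 45 mm (middle one empty). Between the combs the boards are free for 138 mm, down to the plate. Origin: centre of its underside.
- spare: The blue spare lane divider: board 15 mm thick (x), 200 long (y), 50 high (z), on edge in the other outer slot of the stand. Origin: centre of its underside. Leave it.
- tin_left: Loose food tin with yellow label, 73 mm across, 58 high, 0.25 kg, standing in the rack's left lane, its front at least 50 mm behind the seat plane. Origin: centre of its underside. Leave it.
- tin_right: The same in the right lane. Leave it.

How it is judged (in metres and radians):
On the way, in this order (a step that is already met when the one before it is completed fails the run):
1. the rail has been lifted out of the stand (z of rail in the frame of stand above 0.045 m), for 0.1 s.
2. the rail stands in its place on the lip and is pressed against both end panels, 6 to 18 N in all, for 2 s (x of rail in the frame of seat between -0.011 and -0.0045 m and y of rail in the frame of seat between -0.006 and 0.006 m and z of rail in the frame of seat between -0.003 and 0.004 m and angle between the y axis of rail and the y axis of seat, either way round below 0.03 rad and angle between rail's own z axis and vertical below 0.06 rad and contact force between rail and frame between 6 and 18 N and contact force between rail and left_end above 1.5 N and contact force between rail and right_end above 1.5 N), for 2 s.
At the end, for the whole second after the job is handed in: Rail held on the lip (4 mm), against both end panels (origin 4.5-11 mm before the seat), ends flush (6 mm), upright (3 deg), parallel (1.7 deg), still; the fingers press it: 6 to 18 N on the two panels in all, at least 1.5 N on each, kept for 2 s before and through the end (all of step 2 and linear speed of rail below 0.01 m/s and contact force between the fingers and rail above 3 N); the arm keeps its last pose, push and grip.
It fails at once if the rail is shoved against the end panels with more than 30 N (contact force between rail and frame above 30 N).
It fails at once if a tin in the rack is pushed about (distance of tin_left from where it was at the start of the episode above 0.015 m).
It fails at once if a tin in the rack is pushed about (distance of tin_right from where it was at the start of the episode above 0.015 m).
It fails at once if the spare divider is disturbed (distance of spare from where it was at the start of the episode above 0.015 m).
It also fails if it takes over 64 s, if anything falls off the work surface, if the arm or the gripper's body presses on something with over 40 N, if the wrist force passes 120 N, or if a joint passes its speed limit or range.

## Robot

A 6-joint arm with a two-finger parallel gripper is mounted at the origin on the work surface. World frame = base frame: x ahead of the robot, y to its left, z up, the work surface at z = 0. Lengths are in mm, angles in rad, forces in N, time in s.
With the tool pointing down it reaches from about 350 to 775 mm from the base axis. Payload 7.3 kg.
Tool frame: the origin (TCP) lies at the very end of the fingers, on their centre line; the grasp point (between the pads) lies 19 mm behind it; z points along the fingers, y is the line along which they close (so a half turn about z gives the same grasp; the last joint's range is limited). The gripper opens to 92 mm and grips with 3 to 60 N. Pads are 19 mm wide; open, the fingers measure 130 mm over their backs; the gripper's body (75 mm by 190 mm) begins 47 mm behind the grasp point.
Start: joints at [1.137, 0.342, 1.524, -0, 1.275, -0.146], TCP at [149.003, 503.431, 226.741] pointing down, gripper open.
Joint ranges: [-2.53, 2.53], [-0.77, 2.02], [0.04, 2.7], [-1, 4.14], [0.28, 2.66], [-3.11, 3.11]. Speed limits (rad/s): [2.57, 2.57, 3.14, 3.14, 3.14, 3.14].

## Interface

Orientations are given as [roll, pitch, yaw] about the fixed x, y, z axes, in that order (R = Rz(yaw) Ry(pitch) Rx(roll)).
In Python, from plant import get_obs, vision, workorder gives the robot as it stands.
- The arm moves only by the shell command python3 -m pendant 'ROWS' [OPENING]. ROWS is a JSON object of lists of equal length, an entry for each row: "dp": the shift along the tool's x, y, z in m, a list of three; "rotation": the turn, a rotation vector about the tool's x, y, z in rad, a list of three. A call has 1 to 8 rows; each row is the pose to reach, as a shift and turn from the pose commanded when the call began, along the tool's axes at that moment; what a row does not reach only later rows make up. A row lasts 1/8 s, in which the tool goes at most 62.5 mm and 10.7 degrees, less where a joint would pass 70% of its speed; a pose out of reach is approached as far as the arm can. A call with a gripper value outside its range is refused whole. OPENING is the finger opening in m, from 0 to 0.0918, set as the call begins (- or left out, the last holds). The fingers move at their own pace and stop on an object; the grip force is fixed at half the most. Time passes only in rows, so rows that repeat a pose let the fingers close. It gives the time, the measured TCP pose, the force, the opening and the grip force at its end, in the units of the state.
- get_obs(): the state, without advancing time (a new reading comes with each control period).
- vision.capture(name): name is "side" or "top" or "wrist"; returns a dict with "pixels" (400x640x3 uint8, red, green, blue), "vfov" (degrees; the focal length in pixels is half the picture's height over the tangent of half this angle, whatever the lens; pixels are square), "cx", "cy" (the principal point, pixels), "pose" (4x4, takes a point from camera to world coordinates); the wrist camera has in their place "T_tool_cam" (4x4, takes a point from camera to tool coordinates, whose origin is the TCP and whose axes are the flange's). Camera axes: x right, y up, looking along -z (the intrinsics and any distortion apply to the point x, -y, -z); pixel columns grow to the right and rows downward; lengths in mm; the calibration is good to about 2 mm. A picture is of the moment at which its call begins: read the wrist's pose just before it. There is no depth.
- workorder.close_job(): hands the job in; it is judged then, once.
The state is a dict: "time": time; "joint_positions": joint angles; "dq": joint speeds; "tau": joint torques, N m; "tool_pos": TCP position; "tcp_rot": TCP orientation; "contact_force": force on the tool from outside, world axes, zero at the start; "moment": the same for the moment, N m; "grip_width": finger opening in mm; "finger_force": force on a finger pad.
Only numpy, scipy, OpenCV 4.12 (cv2) and the standard library are available. Lean on these libraries where they do the work, as an engineer would, in place of code of your own. Each camera call takes 0.05 s, during which the arm holds its last target. There are 200 camera calls.

## Working session

There is one attempt and no reset: what is moved stays moved. The work goes in short steps, Python scripts to look and compute and a shell command to move; the robot and the scene stay as the last step left them, time stands still between calls to the robot, and variables do not carry over. Pictures are saved under pics/ and viewed, at most 10 in all, crops included, and the job is handed in when it is done.

```bash
mkdir -p pics; ls
python3 - <<'E'
from plant import get_obs, vision
import cv2
o=get_obs(); print(o)
for n in ("top","side"):
    c=vision.capture(n); cv2.imwrite(f"pics/{n}0.png",c["pixels"][:,:,::-1])
    print(n,{k:v for k,v in c.items() if k!="pixels"})
E
```

```text
pics
{'time': 0.0, 'joint_positions': array([ 1.13700454e+00,  3.42668771e-01,  1.52502277e+00,  1.66827749e-05,
        1.27538114e+00, -1.46015528e-01]), 'dq': array([-5.54331977e-05,  1.21114063e-03,  1.06657446e-03,  5.56120914e-04,
       -1.29802499e-04,  1.49986331e-03]), 'tau': array([-1.50034080e-03, -4.31252396e+01, -2.44221425e+01,  7.14628561e-02,
        5.61212772e-02, -1.30061912e-04]), 'tool_pos': array([148.81567776, 503.04539944, 226.07095087]), 'tcp_rot': array([-3.14013070e+00, -2.31122881e-04,  2.85381135e+00]), 'contact_force': array([-0.30059545,  0.352534  , -0.83215772]), 'moment': array([-0.0050745 , -0.038234  ,  0.06630644]), 'finger_force': 0.0, 'grip_width': 92.08549134756385}
top {'vfov': 46.95060248354404, 'cx': 316.2435189563187, 'cy': 196.80472057725552, 'pose': array([[ 4.62849440e-02,  9.74468698e-01, -2.19700844e-01,
         3.73554415e+02],
       [-9.98928152e-01,  4.52621564e-02, -9.68944368e-03,
         5.15412853e+01],
       [ 5.02074392e-04,  2.19913833e-01,  9.75519171e-01,
         9.75416614e+02],
       [ 0.00000000e+00,  0.00000000e+00,  0.00000000e+00,
         1.00000000e+00]])}
side {'vfov': 50.377296075227804, 'cx': 313.25277992351346, 'cy': 199.83225841779858, 'pose': array([[-9.65131756e-01,  1.96633710e-01, -1.72788533e-01,
         3.68429682e+02],
       [-2.61651400e-01, -7.05270872e-01,  6.58886593e-01,
         7.32998389e+02],
       [ 7.69659603e-03,  6.81122736e-01,  7.32128801e-01,
         8.27450358e+02],
       [ 0.00000000e+00,  0.00000000e+00,  0.00000000e+00,
         1.00000000e+00]])}
```

View pics/top0.png

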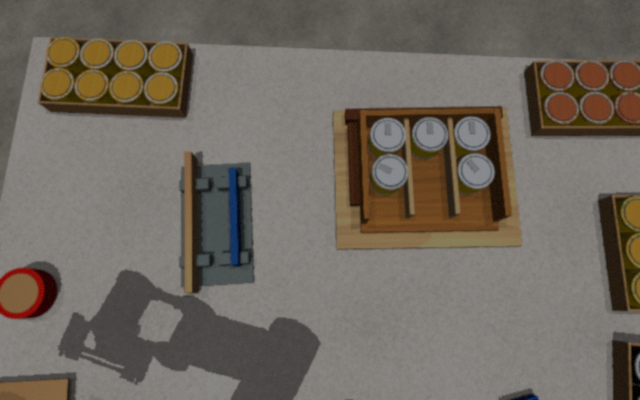

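View pics/side0.png

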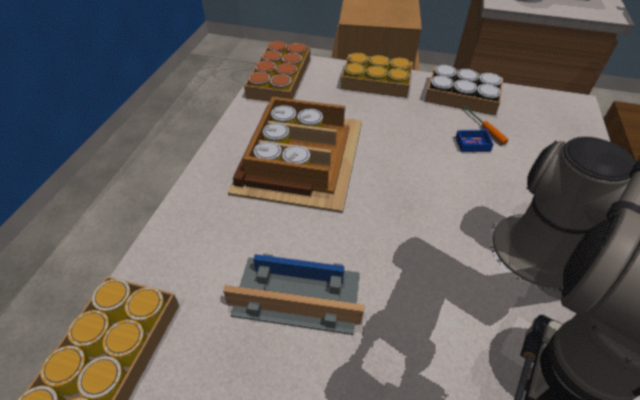

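Run:
```python
import cv2
i=cv2.imread("pics/top0.png")
a=cv2.resize(i[100:250,325:525],None,fx=4,fy=4,interpolation=cv2.INTER_CUBIC); cv2.imwrite("pics/rack1.png",a)
b=cv2.resize(i[145:300,170:270],None,fx=3.8,fy=3.8,interpolation=cv2.INTER_CUBIC); cv2.imwrite("pics/stand1.png",b)
```

```text
(no output)
```

View pics/rack1.png

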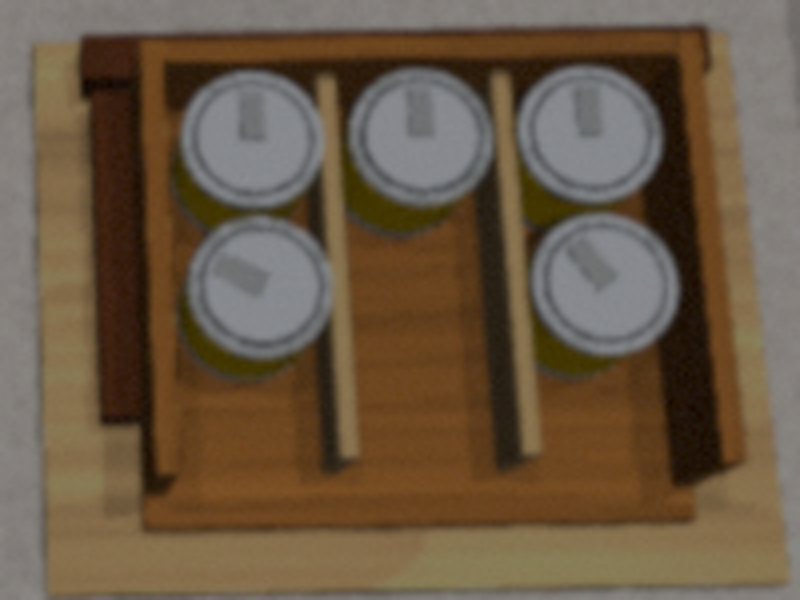

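View pics/stand1.png

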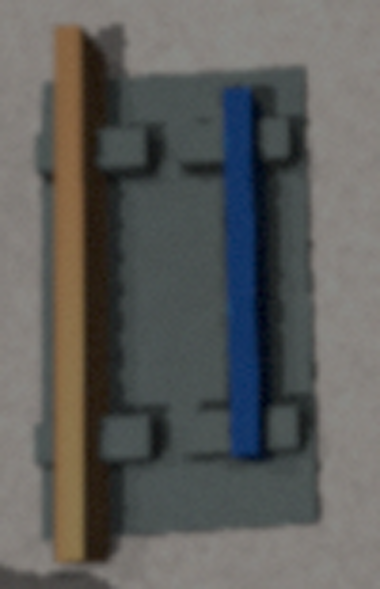

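```bash
cat > h.py <<'E'
import numpy as np
from plant import get_obs, vision
from scipy.spatial.transform import Rotation as R
def ray(c,P,uv,z):
    f=200/np.tan(np.radians(c["vfov"]/2)); uv=np.atleast_2d(uv)
    d=np.c_[(uv[:,0]-c["cx"])/f,-(uv[:,1]-c["cy"])/f,-np.ones(len(uv))]@P[:3,:3].T
    o=P[:3,3]; return o+d*((z-o[2])/d[:,2])[:,None]
def toolT():
    o=get_obs(); T=np.eye(4); T[:3,:3]=R.from_euler("xyz",o["tcp_rot"]).as_matrix(); T[:3,3]=o["tool_pos"]; return T
def proj(c,P,X):
    f=200/np.tan(np.radians(c["vfov"]/2)); q=(np.atleast_2d(X)-P[:3,3])@P[:3,:3]
    return np.c_[c["cx"]-f*q[:,0]/q[:,2],c["cy"]+f*q[:,1]/q[:,2]]
E
python3 - <<'E'
from h import *
np.set_printoptions(precision=1,suppress=True)
c=vision.capture("top");P=c["pose"]
r=lambda L,z:ray(c,P,(np.array(L)+.5)/4-.5+[325,100],z)
s=lambda L,z:ray(c,P,(np.array(L)+.5)/3.8-.5+[170,145],z)
A=s([(55,27),(82,27),(55,560),(84,560)],64);print("rail",A,A.mean(0),np.linalg.norm(A[0]-A[2]))
B=s([(225,88),(252,88),(232,458),(262,458)],58);print("spare",B,B.mean(0),np.linalg.norm(B[0]-B[2]))
print("plate",s([(305,68),(318,522)],8))
print("lip",r([(145,517),(692,512)],24),"bot",r([(147,529),(693,520)],12))
E_=r([(152,475),(177,473),(722,466),(745,461)],94);print("ends",E_,np.linalg.norm(E_[0]-E_[3]))
print("div",r([(340,460),(358,458),(522,456),(542,454)],74))
E
```

```text
rail [[661.8 338.8  64. ]
 [662.5 324.1  64. ]
 [378.  307.7  64. ]
 [378.7 292.9  64. ]] [520.3 315.9  64. ] 285.53090560500135
spare [[633.3 244.4  58. ]
 [634.  229.7  58. ]
 [434.  223.1  58. ]
 [434.8 207.5  58. ]] [534.  226.2  58. ] 200.4130765181188
plate [[661.6 209.9   8. ]
 [405.1 182.7   8. ]]
lip [[ 523.7  -35.1   24. ]
 [ 539.5 -320.2   24. ]] bot [[ 519.2  -37.5   12. ]
 [ 537.4 -325.2   12. ]]
ends [[ 533.4  -31.6   94. ]
 [ 534.9  -43.8   94. ]
 [ 550.6 -308.3   94. ]
 [ 553.6 -319.6   94. ]] 288.6334086669515
div [[ 548.9 -126.8   74. ]
 [ 550.3 -135.7   74. ]
 [ 555.1 -217.2   74. ]
 [ 556.6 -227.2   74. ]]
```

```bash
cat >> h.py <<'E'
def go(p,yaw):
    T=toolT(); G=R.from_euler("xyz",[np.pi,0,yaw]).as_matrix()
    dp=T[:3,:3].T@(np.array(p)-T[:3,3])/1000; rv=R.from_matrix(T[:3,:3].T@G).as_rotvec()
    print("dp",dp.round(4),"rot",rv.round(4))
E
python3 -c "
from h import *
go([520.3,315.9,170],np.pi+.1092)"
```

```text
dp [-0.4093 -0.0741  0.0562] rot [-0.0011 -0.0004 -0.397 ]
```

```bash
python3 -m pendant '{"dp":[[-0.05,-0.009,0.007],[-0.1,-0.018,0.014],[-0.16,-0.028,0.021],[-0.21,-0.037,0.028],[-0.26,-0.046,0.035],[-0.31,-0.056,0.042],[-0.36,-0.065,0.05],[-0.4093,-0.0741,0.0562]],"rotation":[[0,0,-0.05],[0,0,-0.1],[0,0,-0.15],[0,0,-0.2],[0,0,-0.25],[0,0,-0.3],[0,0,-0.35],[-0.0011,-0.0004,-0.397]]}'
python3 -m pendant '{"dp":[[0,0,0],[0,0,0],[0,0,0]],"rotation":[[0,0,0],[0,0,0],[0,0,0]]}' 0.07
python3 - <<'E'
from h import *
import cv2
T=toolT(); c=vision.capture("wrist"); cv2.imwrite("pics/w1.png",c["pixels"][:,:,::-1])
P=T@c["T_tool_cam"]; np.savez("w1.npz",P=P,vfov=c["vfov"],cx=c["cx"],cy=c["cy"]); print(T.round(2),P.round(2)); go([520.3,315.9,170],np.pi+.1092)
E
```

```text
time: 1.15
tool_pos: [521.6, 315.2, 169.8]
tcp_rot: [3.141, -0.0, -3.031]
contact_force: [-0.5, 0.1, 0.7]
grip_width: 91.8
finger_force: 0.0
time: 1.52
tool_pos: [519.4, 317.0, 170.8]
tcp_rot: [3.14, 0.0, -3.031]
contact_force: [-0.2, 1.0, 0.6]
grip_width: 71.1
finger_force: 0.0
[[-9.9000e-01 -1.1000e-01  0.0000e+00  5.1943e+02]
 [-1.1000e-01  9.9000e-01  0.0000e+00  3.1699e+02]
 [-0.0000e+00  0.0000e+00 -1.0000e+00  1.7078e+02]
 [ 0.0000e+00  0.0000e+00  0.0000e+00  1.0000e+00]] [[-1.1000e-01 -9.6000e-01 -2.7000e-01  4.4991e+02]
 [ 9.9000e-01 -1.1000e-01 -3.0000e-02  3.0910e+02]
 [ 0.0000e+00 -2.7000e-01  9.6000e-01  3.2865e+02]
 [ 0.0000e+00  0.0000e+00  0.0000e+00  1.0000e+00]]
dp [-0.0007 -0.0013  0.0009] rot [0.0013 0.0008 0.0015]
```

View pics/w1.png

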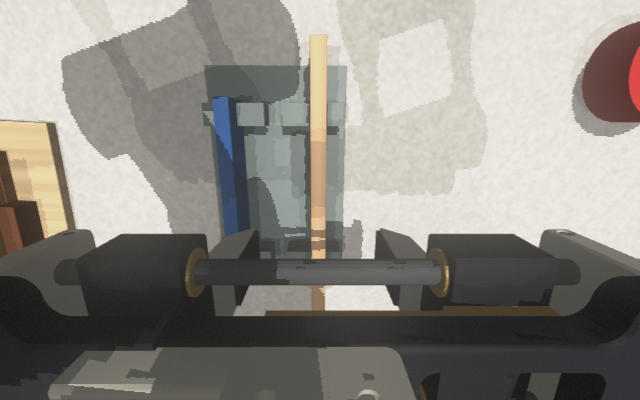

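The wrist picture shows the rail upright between the open fingers, its near end at (310..327, 35) and running to about (311..326, 225); blue spare to the left at (222, 97).

Run:
```python
from h import *
np.set_printoptions(precision=1,suppress=True)
d=np.load("w1.npz");c={k:float(d[k]) for k in("vfov","cx","cy")}
A=ray(c,d["P"],[(309.5,35),(327.5,35),(310.5,225),(326,225)],64)
print(A,(A[0]+A[1])/2,(A[2]+A[3])/2); v=(A[2]+A[3]-A[0]-A[1])/2; a=np.arctan2(v[1],v[0]); print(a, (A[0]+A[1])/2+144*np.array([np.cos(a),np.sin(a),0]))
u=np.array([np.cos(.1075),np.sin(.1075),0]);print((A[0]+A[1])/2+144*u)
go([519.5,316.5,150],np.pi+.1092)
```

```text
[[379.5 295.3  64. ]
 [377.8 310.4  64. ]
 [548.9 313.9  64. ]
 [547.2 329.4  64. ]] [378.7 302.8  64. ] [548.  321.7  64. ]
0.11072077756005463 [521.8 318.8  64. ]
[521.8 318.3  64. ]
dp [ 0. -0.  0.] rot [0. 0. 0.]
```

```bash
python3 -c "
from h import *
go([521.2,317.7,22],np.pi+.11)"
```

```text
dp [-0.0017  0.0002  0.1489] rot [0.0013 0.0008 0.0007]
```

```bash
python3 -m pendant '{"dp":[[-0.0017,0.0002,0.03],[-0.0017,0.0002,0.06],[-0.0017,0.0002,0.09],[-0.0017,0.0002,0.115],[-0.0017,0.0002,0.135],[-0.0017,0.0002,0.145],[-0.0017,0.0002,0.149],[-0.0017,0.0002,0.149]],"rotation":[[0,0,0],[0,0,0],[0,0,0],[0,0,0],[0.001,0.001,0.001],[0.001,0.001,0.001],[0.001,0.001,0.001],[0.001,0.001,0.001]]}' 0.07
python3 -m pendant '{"dp":[[0,0,0],[0,0,0],[0,0,0],[0,0,0],[0,0,0],[0,0,0],[0,0,0],[0,0,0]],"rotation":[[0,0,0],[0,0,0],[0,0,0],[0,0,0],[0,0,0],[0,0,0],[0,0,0],[0,0,0]]}' 0.0
```

```text
time: 2.58
tool_pos: [522.3, 317.1, 22.1]
tcp_rot: [3.141, 0.0, -3.033]
contact_force: [-0.6, 0.3, 0.2]
grip_width: 70.2
finger_force: 0.0
time: 3.58
tool_pos: [522.2, 317.0, 21.5]
tcp_rot: [3.141, -0.0, -3.033]
contact_force: [0.1, 3.0, -1.2]
grip_width: 15.0
finger_force: 30.0
```

```bash
python3 -m pendant '{"dp":[[0,0,-0.01],[0,0,-0.03],[0,0,-0.06],[0,0,-0.09],[0,0,-0.12],[0,0,-0.145],[0,0,-0.15],[0,0,-0.15]],"rotation":[[0,0,0],[0,0,0],[0,0,0],[0,0,0],[0,0,0],[0,0,0],[0,0,0],[0,0,0]]}' 0.0
python3 -c "
from h import *
go([515-20,-176.5,180],1.634)"
```

```text
time: 4.58
tool_pos: [522.0, 316.4, 171.2]
tcp_rot: [-3.141, -0.001, -3.034]
contact_force: [-0.3, 0.4, -2.4]
grip_width: 15.0
finger_force: 30.0
dp [ 0.08   -0.4871 -0.0085] rot [-1.0000e-03 -4.0000e-04  1.6156e+00]
```

```bash
python3 -m pendant '{"dp":[[0.003,-0.015,0],[0.007,-0.045,-0.001],[0.013,-0.08,-0.002],[0.02,-0.12,-0.003],[0.026,-0.16,-0.004],[0.033,-0.2,-0.005],[0.04,-0.24,-0.006],[0.046,-0.28,-0.007]],"rotation":[[0,0,0.05],[0,0,0.15],[0,0,0.27],[0,0,0.4],[0,0,0.53],[0,0,0.66],[0,0,0.79],[0,0,0.92]]}' 0.0
python3 -c "
from h import *
go([515-20,-176.5,180],1.634)"
```

```text
time: 5.58
tool_pos: [505.4, 31.4, 177.6]
tcp_rot: [-3.14, -0.002, 2.323]
contact_force: [1.0, -0.2, -1.1]
grip_width: 14.8
finger_force: 30.0
dp [-0.1446 -0.1497 -0.0023] rot [-0.0024 -0.0009  0.6892]
```

```bash
python3 -m pendant '{"dp":[[-0.024,-0.025,0],[-0.053,-0.055,0],[-0.08,-0.084,-0.001],[-0.106,-0.11,-0.002],[-0.128,-0.132,-0.002],[-0.14,-0.145,-0.002],[-0.1446,-0.1497,-0.0023],[-0.1446,-0.1497,-0.0023]],"rotation":[[0,0,0.12],[0,0,0.25],[0,0,0.38],[0,0,0.5],[-0.001,-0.001,0.6],[-0.002,-0.001,0.67],[-0.0024,-0.0009,0.6892],[-0.0024,-0.0009,0.6892]]}' 0.0
python3 -m pendant '{"dp":[[0,0,0],[0,0,0]],"rotation":[[0,0,0],[0,0,0]]}' 0.0
python3 - <<'E'
from h import *
import cv2
T=toolT(); c=vision.capture("wrist"); cv2.imwrite("pics/w2.png",c["pixels"][:,:,::-1])
P=T@c["T_tool_cam"]; np.savez("w2.npz",P=P,T=T,vfov=c["vfov"],cx=c["cx"],cy=c["cy"]); print(T.round(2),P.round(2))
t=vision.capture("top"); i=t["pixels"][:,:,::-1]; cv2.imwrite("pics/t2.png",i)
b=cv2.resize(i[105:255,325:525],None,fx=4,fy=4,interpolation=cv2.INTER_CUBIC); cv2.imwrite("pics/t2c.png",b)
E
```

```text
time: 6.58
tool_pos: [497.0, -174.6, 180.3]
tcp_rot: [3.14, -0.001, 1.64]
contact_force: [-0.1, 0.8, -1.2]
grip_width: 14.7
finger_force: 30.0
time: 6.82
tool_pos: [497.6, -173.8, 180.8]
tcp_rot: [3.14, -0.0, 1.642]
contact_force: [-0.2, -1.4, -1.3]
grip_width: 14.7
finger_force: 30.0
[[-7.0000e-02  1.0000e+00  0.0000e+00  4.9765e+02]
 [ 1.0000e+00  7.0000e-02  0.0000e+00 -1.7381e+02]
 [ 0.0000e+00  0.0000e+00 -1.0000e+00  1.8081e+02]
 [ 0.0000e+00  0.0000e+00  0.0000e+00  1.0000e+00]] [[ 1.0000e+00 -7.0000e-02 -2.0000e-02  4.9411e+02]
 [ 7.0000e-02  9.6000e-01  2.7000e-01 -1.0205e+02]
 [ 0.0000e+00 -2.7000e-01  9.6000e-01  3.3872e+02]
 [ 0.0000e+00  0.0000e+00  0.0000e+00  1.0000e+00]]
```

View pics/w2.png

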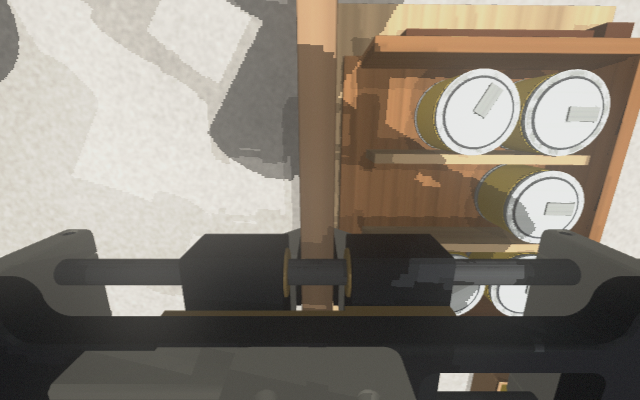

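View pics/t2c.png

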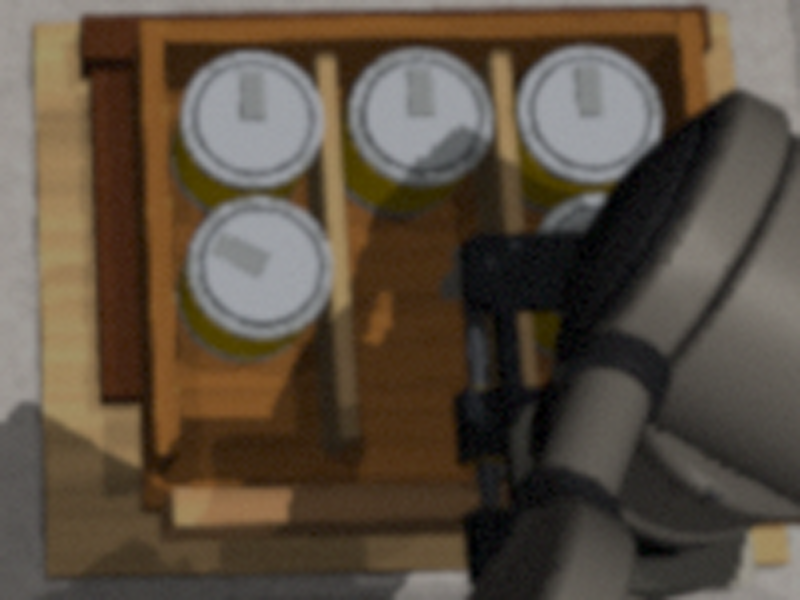

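Run:
```python
from h import *
np.set_printoptions(precision=1,suppress=True)
d=np.load("w2.npz");c={k:float(d[k]) for k in("vfov","cx","cy")}
A=ray(c,d["P"],[(375,37),(377,50)],94);print("left end outer,inner",A)
print("dividers",ray(c,d["P"],[(373,153),(373,164),(374,246)],74))
print("rail far edge pts z223",ray(c,d["P"],[(298,40),(336,40),(303,225),(332,225)],223))
t=vision.capture("top")
r=lambda L,z:ray(t,t["pose"],(np.array(L)+.5)/4-.5+[325,105],z)
B=r([(172,490),(172,526)],223); print("rail left end",B)
T=d["T"]; print("along rail from TCP", (B-T[:3,3])@T[:3,0])
E=r([(150,453),(175,453)],94);print("left end from top",E)
```

```text
left end outer,inner [[535.3 -34.1  94. ]
 [538.  -43.1  94. ]]
dividers [[ 549.1 -125.2   74. ]
 [ 550.4 -135.5   74. ]
 [ 561.9 -219.4   74. ]]
rail far edge pts z223 [[ 485.3  -72.9  223. ]
 [ 499.3  -71.9  223. ]
 [ 491.3 -145.6  223. ]
 [ 504.1 -144.7  223. ]]
rail left end [[495.7 -28.1 223. ]
 [480.8 -28.4 223. ]]
along rail from TCP [145.5 146.2]
left end from top [[534.3 -30.7  94. ]
 [534.9 -42.8  94. ]]
```

```bash
cat >> h.py <<'E'
def seat(x,z,s=np.array([543.5,-176.3]),a=.067,off=1.5):
    p=s+x*np.array([np.cos(a),np.sin(a)])-off*np.array([-np.sin(a),np.cos(a)])
    go([*p,24+13.5+z],np.pi/2+a)
E
python3 -c "
from h import *
seat(-13.5,60);seat(-13.5,6)"
```

```text
dp [-0.0069  0.0318  0.0835] rot [0.0022 0.     0.0036]
dp [-0.0069  0.0317  0.1375] rot [0.0022 0.     0.0036]
```

```bash
python3 -m pendant '{"dp":[[-0.002,0.008,0.01],[-0.005,0.022,0.03],[-0.0069,0.0315,0.05],[-0.0069,0.0317,0.075],[-0.0069,0.0317,0.1],[-0.0069,0.0317,0.12],[-0.0069,0.0317,0.133],[-0.0069,0.0317,0.1375]],"rotation":[[0.001,0,0.001],[0.001,0,0.002],[0.002,0,0.0036],[0.002,0,0.0036],[0.002,0,0.0036],[0.002,0,0.0036],[0.002,0,0.0036],[0.002,0,0.0036]]}' 0.0
python3 -m pendant '{"dp":[[0,0,0],[0,0,0]],"rotation":[[0,0,0],[0,0,0]]}' 0.0
python3 - <<'E'
from h import *
import cv2
T=toolT(); c=vision.capture("wrist"); cv2.imwrite("pics/w3.png",c["pixels"][:,:,::-1])
P=T@c["T_tool_cam"]; np.savez("w3.npz",P=P,T=T,vfov=c["vfov"],cx=c["cx"],cy=c["cy"])
t=vision.capture("top"); i=t["pixels"][:,:,::-1]; cv2.imwrite("pics/t3.png",i)
s=vision.capture("side")["pixels"][:,:,::-1]; cv2.imwrite("pics/s3.png",s)
b=np.zeros((600,800,3),np.uint8); b[:400,:640]=c["pixels"][:,:,::-1]
k=cv2.resize(i[190:240,330:450],None,fx=4,fy=4,interpolation=cv2.INTER_CUBIC); b[400:,:480]=k
q=cv2.resize(s[170:210,235:315],None,fx=4,fy=4,interpolation=cv2.INTER_CUBIC); b[400:560,480:]=q
cv2.imwrite("pics/m3.png",b); seat(-13.5,6)
E
```

```text
time: 7.98
tool_pos: [529.9, -179.0, 42.4]
tcp_rot: [-3.141, -0.001, 1.637]
contact_force: [-0.1, 0.4, -2.3]
grip_width: 15.1
finger_force: 30.0
time: 8.22
tool_pos: [530.6, -179.4, 44.1]
tcp_rot: [3.14, 0.001, 1.637]
contact_force: [-0.9, -0.3, -1.5]
grip_width: 14.9
finger_force: 30.0
dp [ 0.0006 -0.0002  0.0005] rot [ 0.0012  0.0006 -0.0008]
```

View pics/m3.png

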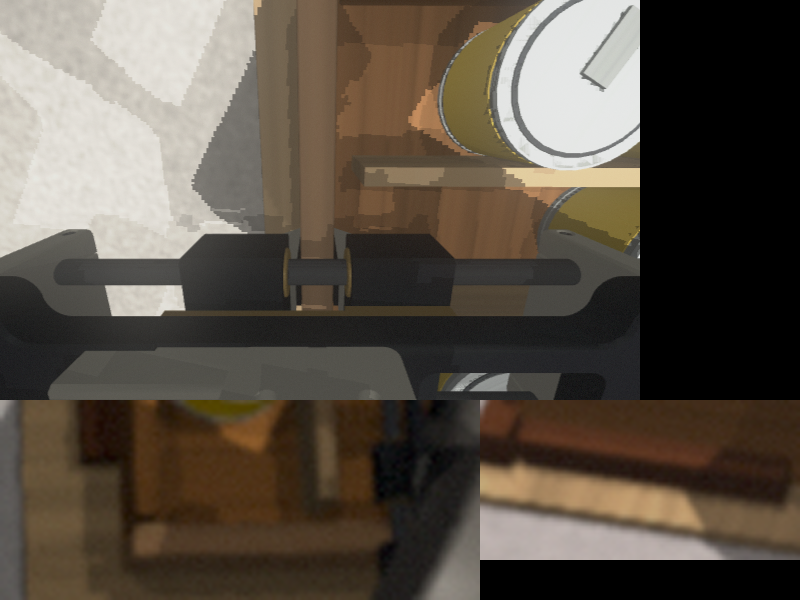

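Run:
```python
from h import *
import cv2
np.set_printoptions(precision=1,suppress=True)
t=vision.capture("top");P=t["pose"]
y=np.array([-np.sin(.067),np.cos(.067),0]);x=np.array([y[1],-y[0],0])
T=toolT(); print(T[:3,3])
f=lambda L,z:ray(t,P,(np.array(L)+.5)/4-.5+[330,190],z)
A=f([(133,122),(135,156)],T[2,3]-13.5+56); print("rail end",A, A@y, A@x, "TCP",T[:3,3]@y)
B=ray(t,P,[(363,218.6)],94); print("panel",B,B@y,B@x)
i=cv2.imread("pics/t3.png"); b=cv2.convertScaleAbs(cv2.resize(i[190:240,340:420],None,fx=10,fy=10,interpolation=cv2.INTER_CUBIC),alpha=2.2); cv2.imwrite("pics/t3z.png",b)
```

```text
[ 530.3 -179.3   43.9]
rail end [[531.3 -32.9  86.4]
 [514.5 -34.3  86.4]] [-68.4 -68.7] [527.9 511.1] TCP -214.38165497026375
panel [[532.9 -32.4  94. ]] [-68.] [529.6]
```

View pics/t3z.png

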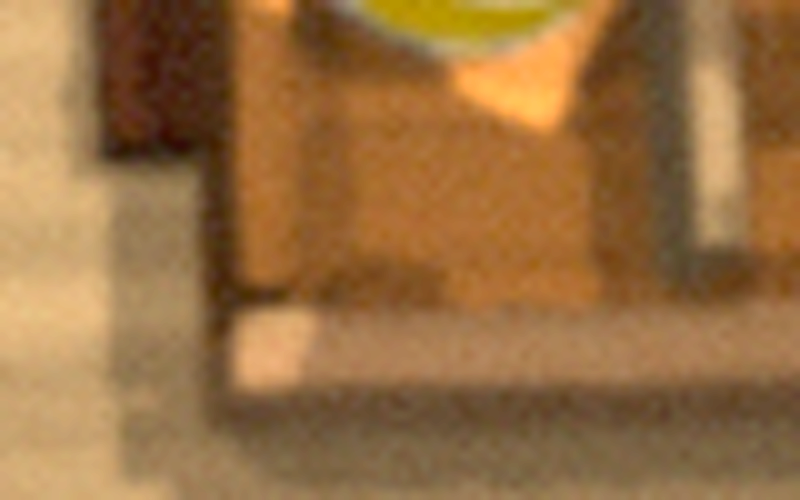

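```bash
python3 -m pendant '{"dp":[[0,0,0.002],[0,0,0.004],[0,0,0.0045],[0,0,0.005],[0,0,0.005],[0,0,0.005]],"rotation":[[0,0,0],[0,0,0],[0,0,0],[0,0,0],[0,0,0],[0,0,0]]}' 0.0
python3 -m pendant '{"dp":[[0,0,0.0005],[0,0,0.0005],[0,0,0.0005]],"rotation":[[0,0,0],[0,0,0],[0,0,0]]}' 0.0
python3 -m pendant '{"dp":[[0,0,0.0005],[0,0,0.0005],[0,0,0.0005]],"rotation":[[0,0,0],[0,0,0],[0,0,0]]}' 0.0
```

```text
time: 9.18
tool_pos: [530.1, -179.2, 38.4]
tcp_rot: [3.141, -0.0, 1.637]
contact_force: [-0.8, 0.5, -1.5]
grip_width: 15.0
finger_force: 30.0
time: 9.55
tool_pos: [530.0, -179.1, 37.9]
tcp_rot: [3.141, -0.0, 1.637]
contact_force: [-0.9, -0.1, -1.8]
grip_width: 14.8
finger_force: 30.0
time: 9.93
tool_pos: [530.1, -179.2, 37.5]
tcp_rot: [3.141, 0.0, 1.637]
contact_force: [-0.1, 1.0, 0.6]
grip_width: 15.0
finger_force: 30.0
```

```bash
for k in 1; do
python3 -m pendant '{"dp":[[0,0.0003,-0.0002],[0,0.0006,-0.0002],[0,0.0009,-0.0002],[0,0.0012,-0.0002],[0,0.0015,-0.0002],[0,0.0015,-0.0002]],"rotation":[[0,0,0],[0,0,0],[0,0,0],[0,0,0],[0,0,0],[0,0,0]]}' 0.0
python3 -m pendant '{"dp":[[0,0.0003,0],[0,0.0005,0],[0,0.0007,0],[0,0.001,0],[0,0.001,0]],"rotation":[[0,0,0],[0,0,0],[0,0,0],[0,0,0],[0,0,0]]}' 0.0
done
```

```text
time: 10.68
tool_pos: [531.6, -179.0, 37.6]
tcp_rot: [3.141, -0.0, 1.637]
contact_force: [0.9, 0.6, -1.9]
grip_width: 15.1
finger_force: 30.0
time: 11.3
tool_pos: [532.6, -179.0, 37.6]
tcp_rot: [3.141, -0.0, 1.637]
contact_force: [-0.8, -0.5, -1.1]
grip_width: 15.1
finger_force: 30.0
```

```bash
python3 -m pendant '{"dp":[[0,0.0002,0],[0,0.0004,0],[0,0.0006,0],[0,0.0008,0],[0,0.0008,0]],"rotation":[[0,0,0],[0,0,0],[0,0,0],[0,0,0],[0,0,0]]}' 0.0 | grep -E "pos|contact"
python3 -m pendant '{"dp":[[0,0.0002,0],[0,0.0004,0],[0,0.0005,0],[0,0.0005,0]],"rotation":[[0,0,0],[0,0,0],[0,0,0],[0,0,0]]}' 0.0| grep -E "pos|contact"
```

```text
tool_pos: [533.3, -178.9, 37.6]
contact_force: [-0.6, 1.1, -1.7]
tool_pos: [533.9, -178.9, 37.6]
contact_force: [0.5, 0.1, -1.7]
```

```bash
python3 -m pendant '{"dp":[[0,0.0002,0],[0,0.0004,0],[0,0.0005,0],[0,0.0005,0]],"rotation":[[0,0,0],[0,0,0],[0,0,0],[0,0,0]]}' 0.0 | grep -E "pos|contact"
python3 -m pendant '{"dp":[[0,0.0002,0],[0,0.0004,0],[0,0.0005,0],[0,0.0005,0]],"rotation":[[0,0,0],[0,0,0],[0,0,0],[0,0,0]]}' 0.0| grep -E "pos|contact"
```

```text
tool_pos: [534.3, -178.9, 37.6]
contact_force: [1.0, -0.1, -2.2]
tool_pos: [534.7, -178.8, 37.6]
contact_force: [-1.8, -0.3, -1.7]
```

```bash
python3 -m pendant '{"dp":[[0,0.0002,0],[0,0.0004,0],[0,0.0005,0],[0,0.0005,0]],"rotation":[[0,0,0],[0,0,0],[0,0,0],[0,0,0]]}' 0.0 | grep -E "pos|contact"
```

```text
tool_pos: [534.8, -178.8, 37.6]
contact_force: [-5.0, 0.1, 1.0]
```

```bash
python3 -m pendant '{"dp":[[0,0.0001,0],[0,0.0002,0],[0,0.0003,0],[0,0.0003,0]],"rotation":[[0,0,0],[0,0,0],[0,0,0],[0,0,0]]}' 0.0 | grep -E "pos|contact|rot"
python3 - <<'E'
from h import *
l=[]
for _ in range(8):
    vision.capture("top"); o=get_obs(); l.append([*o["contact_force"],*o["moment"],*o["tool_pos"]])
print(np.mean(l,0).round(3),np.std(l,0).round(2),get_obs()["tcp_rot"],get_obs()["time"])
E
```

```text
tool_pos: [534.8, -178.8, 37.6]
tcp_rot: [-3.14, -0.0, 1.637]
contact_force: [-7.0, -0.9, 1.4]
[-6.42800e+00 -1.24000e+00  1.95600e+00 -3.16000e-01  9.47000e-01
 -2.23000e-01  5.34820e+02 -1.78786e+02  3.75760e+01] [0.42 0.3  0.57 0.03 0.03 0.02 0.02 0.02 0.02] [-3.14018907e+00 -3.61008497e-04  1.63688850e+00] 14.825
```

```bash
cat > m.py <<'E'
from h import *
l=[]
for _ in range(8):
    vision.capture("top"); o=get_obs(); l.append([*o["contact_force"],*o["moment"],*o["tool_pos"]])
print(np.mean(l,0).round(3),get_obs()["time"],o["tcp_rot"],o["finger_force"])
E
python3 -m pendant '{"dp":[[0,0.0001,-0.0002],[0,0.0002,-0.0003],[0,0.0003,-0.0003],[0,0.0004,-0.0003],[0,0.0004,-0.0003]],"rotation":[[0,0,0.001],[0,0,0.001],[0,0,0.002],[0,0,0.002],[0,0,0.002]]}' 0.0 | grep -E "pos|contact|rot"
python3 m.py
```

```text
tool_pos: [534.8, -178.8, 37.6]
tcp_rot: [-3.139, -0.0, 1.635]
contact_force: [-7.3, -1.5, 1.0]
[-6.94500e+00 -1.73200e+00  6.55000e-01 -4.54000e-01  1.04200e+00
 -1.21000e-01  5.34787e+02 -1.78775e+02  3.75850e+01] 15.85 [-3.13908165e+00 -5.35175985e-04  1.63538437e+00] 30.00200718641281
```

```bash
python3 -m pendant '{"dp":[[0,0.0001,0],[0,0.0002,0],[0,0.0003,0],[0,0.0004,0],[0,0.0005,0]],"rotation":[[0,0,0.001],[0,0,0.001],[0,0,0.002],[0,0,0.002],[0,0,0.002]]}' 0.0 | grep -E "pos|contact|rot"
python3 m.py
```

```text
tool_pos: [534.8, -178.8, 37.6]
tcp_rot: [-3.138, -0.001, 1.634]
contact_force: [-9.8, -2.5, 3.2]
[-9.56800e+00 -1.99000e+00  2.05600e+00 -5.32000e-01  1.33100e+00
 -9.00000e-03  5.34768e+02 -1.78782e+02  3.75910e+01] 16.875 [-3.13805111e+00 -6.26202799e-04  1.63371923e+00] 29.99567359685898
```

```bash
python3 -m pendant '{"dp":[[0,0.0002,-0.0002],[0,0.0003,-0.0003],[0,0.0004,-0.0004],[0,0.0005,-0.0004],[0,0.0006,-0.0004]],"rotation":[[0,0,0],[0,0,0],[0,0,0],[0,0,0],[0,0,0]]}' 0.0 | grep -E "pos|contact|rot"
python3 m.py
```

```text
tool_pos: [534.7, -178.8, 37.6]
tcp_rot: [-3.137, -0.001, 1.634]
contact_force: [-10.9, -2.5, 1.3]
[-1.09920e+01 -2.83500e+00  7.39000e-01 -7.17000e-01  1.50800e+00
  7.00000e-03  5.34722e+02 -1.78756e+02  3.76010e+01] 17.9 [-3.13658910e+00 -9.14334580e-04  1.63377665e+00] 29.995026290416718
```

```bash
python3 -m pendant '{"dp":[[0,0.0001,0],[0,0.0002,0],[0,0.0003,0],[0,0.0003,0]],"rotation":[[0,0,0],[0,0,0],[0,0,0],[0,0,0]]}' 0.0 | grep -E "pos|contact|rot"
python3 m.py
python3 - <<'E'
from h import *
import cv2
i=vision.capture("top")["pixels"][:,:,::-1]
b=cv2.convertScaleAbs(cv2.resize(i[190:240,340:420],None,fx=10,fy=10,interpolation=cv2.INTER_CUBIC),alpha=2.2); cv2.imwrite("pics/t4z.png",b)
E
```

```text
tool_pos: [534.7, -178.8, 37.6]
tcp_rot: [-3.136, -0.001, 1.634]
contact_force: [-11.6, -2.6, 2.5]
[-1.17990e+01 -2.77300e+00  1.90000e+00 -7.69000e-01  1.69800e+00
  6.00000e-03  5.34704e+02 -1.78756e+02  3.76060e+01] 18.8 [-3.13596871e+00 -1.02258671e-03  1.63383422e+00] 29.995391070842743
```

View pics/t4z.png

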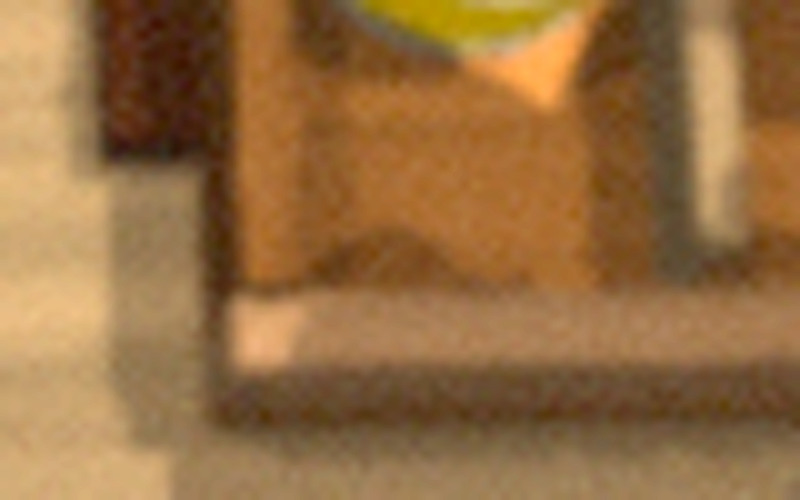

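The picture shows the rail's left end (230, 292) flush with the end panel's outer edge (238, 283) once the 14 mm height difference is allowed for, and no gap behind it. Now I hold.

```bash
for k in 1 2 3 4; do
python3 -m pendant '{"dp":[[0,0,0],[0,0,0],[0,0,0],[0,0,0],[0,0,0],[0,0,0],[0,0,0],[0,0,0]],"rotation":[[0,0,0],[0,0,0],[0,0,0],[0,0,0],[0,0,0],[0,0,0],[0,0,0],[0,0,0]]}' 0.0 | grep -E "time|contact"; done
python3 m.py; python3 -c "
from plant import workorder; print(workorder.close_job())"
```

```text
time: 19.85
contact_force: [-12.4, -2.4, 1.6]
time: 20.85
contact_force: [-11.4, -3.6, 1.6]
time: 21.85
contact_force: [-12.8, -3.3, 1.4]
time: 22.85
contact_force: [-12.2, -2.9, 0.4]
[-1.23310e+01 -3.06400e+00  1.61400e+00 -7.89000e-01  1.69800e+00
 -1.10000e-02  5.34703e+02 -1.78749e+02  3.76030e+01] 23.25 [-3.13600304e+00 -9.99165565e-04  1.63382139e+00] 29.995242655277252
the job is handed in; nothing more can be done
None
```

The rail stands on the lip with its left end flush in the last top picture (the arm hid the right end), pressed against both end panels at about 12 N by the wrist force, load balanced; I held it over 4 s and handed the job in still gripping and pushing, but no verdict came back.

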